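Take the coffee press's height with the sprung slide gauge and lock the reading

TASK

Before the stoneware coffee press goes under the small shelf we need its height as it stands, plunger part-way up. Swing the slide gauge's arm round until its foot is over the plunger knob, lower the head gently until the sprung foot bears on the knob with the lower edge of the white head inside the green band of the foot's stem, and then throw the red-balled lock lever across into the notch marked yellow, so that the gauge is left holding that reading. Leave the press standing where it is, and do not disturb the mugs or the sugar jar.

Things in the scene. Friction and masses are not known exactly. Their poses are not given: they have to be found in the camera images.
- gauge: The slide gauge's fixed base: aluminium plate 250 x 170 mm, 10 mm thick, lying on the counter; origin at the centre of its underside, z up. Its column axis stands at (+70, 0) mm in this frame and is 24 mm thick, top at 277 mm. A side wing (towards -y) carries the lock lever between two dark plates, 40 mm tall, 8 mm thick, at y = -119 and y = -151 mm.
- gauge_swing (a joint): Swing of the gauge's arm about the column (rad), stiff enough to stay where it is left. 0: the arm points along the base's -x; positive values turn it towards the base's +y. The foot is 115 mm from the column axis, so in the base's frame it is at x = 70 - 115 cos(q), y = 115 sin(q) mm. Stops at -0.5 and 1.3.
- gauge_head (a joint): Height of the gauge's head on the column (m): height of the foot's underside above the base plate's top when the foot is fully out. Friction holds the head where it is left; it takes about 3 N on the cap to push it down and 8 N to raise it. Range 0.070 to 0.165.
- head_cap (a point): Centre of the top of the blue round press cap at the end of the white head: diameter 40 mm, 22 mm tall; its top is 82 mm above the foot's underside when the foot is out. Below the cap is a white barrel, diameter 32 mm, 26 mm tall, and the arm to the column, 22 mm wide.
- gauge_foot (a joint): How far the sprung foot is pushed up into the head (m): 0 fully out, 0.016 bottomed. The spring gives about 1.5 N at first and 0.5 N more per mm. The green band on the stem is level with the head's lower edge from 3 to 9 mm; beyond it is red.
- foot_pad: The black round pad of the sprung foot, straight under the blue cap: 34 mm in diameter, 8 mm thick, on a 12 mm stem; origin at the centre of its underside, z up.
- press_pot: Beige stoneware coffee press on the gauge's plate: 92 mm wide, steel lid top at 77 mm, handle on one side; origin at the centre of its underside. On its axis a dark wooden plunger knob, 40 mm wide, 14 mm thick, flat-topped, stands part-way up: its top is 93 to 135 mm above the pot's underside, not measured. 30 N would push it down.
- lock_lever (a joint): Lock lever angle (rad): 0 in the free notch marked white (leaning 0.5 rad towards the base's -x), 1.0 in the lock notch marked yellow (leaning 0.5 rad towards the base's +x); both are at its end stops. The ball is weighted: the lever falls home into whichever notch it leans towards (upright at 0.5). About 1 N at the ball throws it.
- lever_pivot (a point): Pivot of the lock lever, 35 mm above the counter; its axis runs along the base's y. The lever is a 12 mm rod, 100 mm long.
- lever_ball (a point): Centre of the lever's red ball, diameter 28 mm, 105 mm from the pivot.
- mug_a: Navy ceramic mug, 80 mm in diameter, 90 mm tall, handle on one side; origin at the centre of its underside.
- mug_b: Another navy mug like it.
- sugar_jar: Glass sugar jar with steel lid, 76 mm in diameter, 110 mm tall; origin at the centre of its underside.

How it is judged:
By the outcome, as a careful person would: the job done as asked, in the order asked, and still so for the second after the job is handed in, with the robot touching nothing.
It also fails if it takes over 67 s, if anything falls off the work surface, if the arm or the gripper's body presses on something with over 40 N, if the wrist force passes 120 N, or if a joint passes its speed limit or range.

ROBOT

A 6-joint arm with a two-finger parallel gripper is mounted at the origin on the work surface. World frame = base frame: x ahead of the robot, y to its left, z up, the work surface at z = 0. Lengths are in m, angles in rad, forces in N, time in s.
With the tool pointing down it reaches from about 0.4 to 0.825 m from the base axis. Payload 7 kg.
Tool frame: the origin (TCP) lies at the very end of the fingers, on their centre line; the grasp point (between the pads) lies 19 mm behind it (arm.grasp_offset is the distance from the TCP to the grasp point, in m); z points along the fingers, y is the line along which they close (so a half turn about z gives the same grasp; the last joint's range is limited). The gripper opens to 88 mm and grips with 3 to 60 N. Pads are 19 mm wide; open, the fingers measure 130 mm over their backs; the gripper's body (78 mm by 193 mm) begins 47 mm behind the grasp point.
Start: joints at [-0.908, 0.359, 0.012, 0, -1.224, -0.288], TCP at [0.247, -0.628, 0.227] pointing down, gripper open.
Joint ranges: [-3.07, 3.07], [-1.43, 2.12], [-1.02, 1.25], [-3.03, 1.67], [-3.05, -0], [-3.03, 3.03]. Speed limits (rad/s): [2.39, 2.39, 3.01, 3.14, 3.14, 3.14].

INTERFACE

Orientations are given as [roll, pitch, yaw] about the fixed x, y, z axes, in that order (R = Rz(yaw) Ry(pitch) Rx(roll)).
In Python, from station import get_state, cams, arm, nets gives the robot as it stands.
- The arm moves only by the shell command python3 -m creep 'ROWS' [FORCE]. ROWS is a JSON object of lists of equal length, an entry for each row: "translation": the shift along the world's x, y, z in mm, a list of three; "spin": the turn about the world's z in rad; "gripper": the opening, from 0 (shut) to 1 (fully open). In form: {"translation": [[dx, dy, dz], ...], "spin": [spin, ...], "gripper": [gripper, ...]}. A call has 1 to 8 rows; each row shifts and turns the commanded pose from where the row before left it; what a row does not reach is not made up. A row lasts 1/10 s, in which the tool goes at most 50 mm and 8.59 degrees, less where a joint would pass 70% of its speed; a pose out of reach is approached as far as the arm can. A call is refused whole if a number of a shift passes 50 or a number of a turn 0.15, either way. A call with a gripper value outside its range is refused whole. The fingers move at their own pace and stop on an object; FORCE is the grip in N (left out, the last holds). Time passes only in rows, so rows that do not move let the fingers close. It gives the time, the measured TCP pose, the force, the opening and the grip force at its end, in the units of the state.
- get_state(): the state, without advancing time (a new reading comes with each control period).
- cams.grab_frame(name): name is "scene" or "top" or "wrist"; returns a dict with "img" (480x640x3 uint8, red, green, blue), "mtx" (3x3 intrinsics, pixels), "D" ([k1, k2, p1, p2, k3] as OpenCV has them; the pictures are not rectified), "R" (3x3) and "t" (3): a world point X has camera coordinates R X + t. Camera axes: x right, y down, z forward; pixel columns grow to the right and rows downward; lengths in m; the calibration is good to about 2 mm. A picture is of the moment at which its call begins. There is no depth.
- arm.job_done(): hands the job in; it is judged then, once.
Trained networks look in the newest picture that a camera, given by its name, has taken for a name from the list of things; names that differ only in an ending like _2 or _b are one class to them, and where a whole thing is asked for, a point or a joint stands for the part that bears it (a point fixed in the world has none). Each returns a list of dicts, best first, with "confidence" (0 to 1); they miss things now and then, are a little off and sometimes report something else, mostly with a low value. They report only what shows in the picture. A call takes as long as a camera call.
- nets.search_frame(camera, label): "centre" ([x, y, z] in m, in world coordinates, good to about 4 mm: the middle of the surface that is visible of it).
- nets.pinpoint(camera, label): "centre" ([x, y, z] in m, in world coordinates, good to about 4 mm: a listed point, or the origin of a listed thing).
The state is a dict: "t": time; "q": joint angles; "qd": joint speeds; "joint_efforts": joint torques, N m; "eef_pos": TCP position; "ee_rot": TCP orientation; "force": force on the tool from outside, world axes, zero at the start; "moment": the same for the moment, N m; "width": finger opening in m; "gripper_force": force on a finger pad.
Only numpy, scipy, OpenCV 4.12 (cv2) and the standard library are available. Lean on these libraries where they do the work, as an engineer would, in place of code of your own. Each camera call takes 0.05 s, during which the arm holds its last target. There are 200 camera calls.

## Working session

There is one attempt and no reset: what is moved stays moved. The work goes in short steps, Python scripts to look and compute and a shell command to move; the robot and the scene stay as the last step left them, time stands still between calls to the robot, and variables do not carry over. Pictures are saved under pics/ and viewed, at most 10 in all, crops included, and the job is handed in when it is done.

```bash
mkdir -p pics
cat > h.py <<'E'
from station import get_state, cams, arm, nets
import numpy as np, cv2
def pic(c,n):
    f=cams.grab_frame(c); cv2.imwrite(f'pics/{n}.png',f['img'][:,:,::-1]); return f
def find(c,l,k=2):
    for m in ('pinpoint',):
        try:
            for d in getattr(nets,m)(c,l)[:k]: print(c,l,m,np.round(d['centre'],4),round(d['confidence'],2))
        except Exception as e: print(c,l,m,e)
E
python3 - <<'E'
from h import *
for c in ('scene','top'):
    pic(c,c+'0')
    for l in 'gauge head_cap foot_pad press_pot lever_pivot lever_ball mug_a sugar_jar'.split(): find(c,l)
i=np.hstack([cv2.imread(f'pics/{c}0.png') for c in('scene','top')])
s=get_state(); print(s['t'],s['eef_pos'],s['ee_rot'],s['width'])
E
```

```text
scene gauge pinpoint [ 0.5308 -0.0551  0.0009] 0.94
scene gauge pinpoint [ 0.5344 -0.1844  0.1246] 0.58
scene head_cap pinpoint [0.5025 0.0165 0.2535] 0.91
scene foot_pad pinpoint [0.5025 0.0192 0.1721] 0.46
scene press_pot pinpoint [ 0.4894 -0.0397  0.0075] 0.7
scene lever_pivot pinpoint [ 0.5879 -0.1786  0.0338] 0.86
scene lever_ball pinpoint [ 0.5323 -0.1877  0.1209] 0.6
scene mug_a pinpoint [ 0.6466 -0.2986  0.0036] 0.56
scene sugar_jar pinpoint [ 0.6315  0.1461 -0.0052] 0.86
scene sugar_jar pinpoint [0.5041 0.0213 0.1717] 0.47
top gauge pinpoint [ 0.5336 -0.0546 -0.0018] 0.76
top head_cap pinpoint [0.5016 0.0175 0.2507] 0.67
top head_cap pinpoint [ 0.5368 -0.1897  0.1243] 0.67
top foot_pad pinpoint [ 0.5867 -0.1828  0.0369] 0.51
top press_pot pinpoint [ 0.4907 -0.0386  0.0078] 0.79
top lever_pivot pinpoint [ 0.5858 -0.1828  0.035 ] 0.72
top lever_ball pinpoint [ 0.5369 -0.1888  0.1271] 0.6
top mug_a pinpoint [ 0.6481 -0.3008  0.0016] 0.75
top mug_a pinpoint [ 0.5037  0.1444 -0.0026] 0.58
top sugar_jar pinpoint [6.351e-01 1.483e-01 3.000e-04] 0.73
0.9 [ 0.24708219 -0.62812329  0.22659447] [-3.14155080e+00  3.00373305e-05 -2.76681841e+00] 0.08741168657753942
```

View pics/scene0.png

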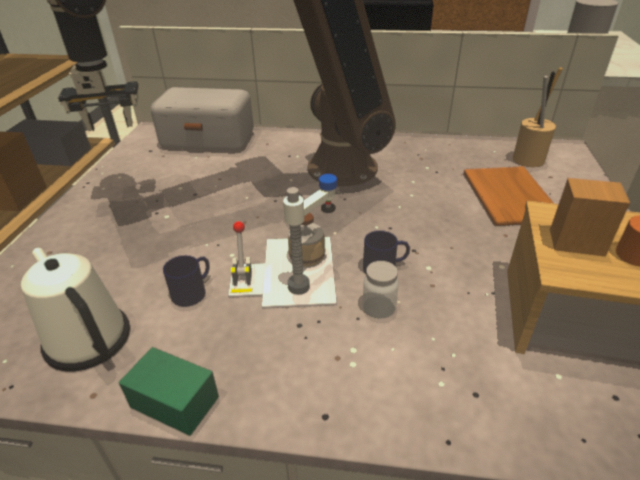

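View pics/top0.png

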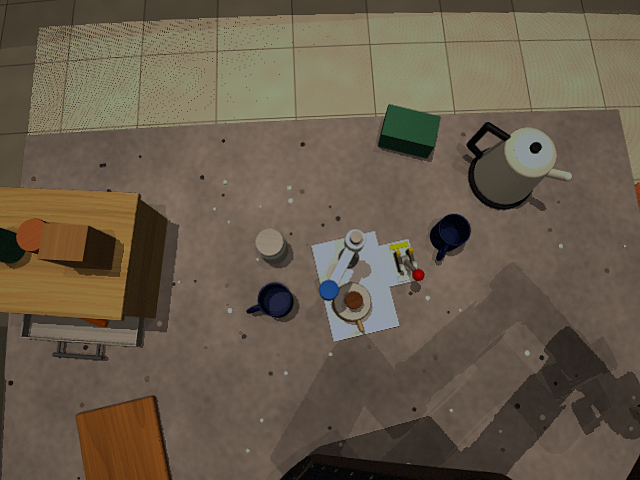

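The scene view shows the arm swung off the press: cap at (328,182), knob at about (308,218), and the lever ball at (239,227) leaning to white. The top view has the cap at (329,290), the knob at (353,300) and the ball at (418,274). Next I'll triangulate the coloured parts and estimate the base yaw.

```bash
cat >> h.py <<'E'
def tri(pa,fa,pb,fb):
    P=[];u=[]
    for p,f in((pa,fa),(pb,fb)):
        u.append(cv2.undistortPoints(np.array([[p]],float),f['mtx'],f['D']).reshape(2,1)); P.append(np.c_[f['R'],np.array(f['t']).reshape(3)])
    X=cv2.triangulatePoints(P[0],P[1],u[0],u[1]).ravel(); return X[:3]/X[3]
def onz(p,f,z):
    u=cv2.undistortPoints(np.array([[p]],float),f['mtx'],f['D']).ravel(); R=f['R'];t=np.array(f['t']).ravel()
    d=R.T@np.r_[u,1]; c=-R.T@t; return c+d*(z-c[2])/d[2]
def blob(im,kind,box):
    x0,y0,x1,y1=box; h=cv2.cvtColor(im[y0:y1,x0:x1],cv2.COLOR_RGB2HSV).astype(int); H,S,V=h[...,0],h[...,1],h[...,2]
    m={'blue':(H>100)&(H<125)&(S>150)&(V>90),'red':((H<5)|(H>175))&(S>170)&(V>90)}[kind]
    ys,xs=np.nonzero(m); return (xs.mean()+x0,ys.mean()+y0),len(xs)
E
python3 - <<'E'
from h import *
s=cams.grab_frame('scene');t=cams.grab_frame('top')
for k,bs,bt in(('blue',(310,165,350,200),(310,270,345,310)),('red',(225,215,255,240),(405,260,430,290))):
    a,n=blob(s['img'],k,bs);b,m=blob(t['img'],k,bt);print(k,a,n,b,m,tri(a,s,b,t).round(4))
c=[onz(p,t,.01)[:2] for p in((312,243),(376,232),(398,326),(334,341))];print(np.round(c,4),np.mean(c,0))
for k in range(4):
    d=c[k]-c[(k+1)%4];print(np.linalg.norm(d),np.degrees(np.arctan2(d[1],d[0])))
A=cv2.resize(s['img'][170:300,225:345],None,fx=4,fy=4,interpolation=2);B=cv2.resize(t['img'][220:350,305:430],None,fx=3.0,fy=4,interpolation=2)
cv2.imwrite('pics/c1.png',np.hstack([A[:,:420],B])[:,:,::-1])
print(A.shape,B.shape)
E
```

```text
blue (np.float64(327.4957264957265), np.float64(178.3846153846154)) 117 (np.float64(328.505376344086), np.float64(289.39426523297493)) 279 [0.5041 0.0173 0.2518]
red (np.float64(238.0793650793651), np.float64(225.4920634920635)) 63 (np.float64(418.2043010752688), np.float64(274.13978494623655)) 93 [ 0.539  -0.1899  0.1338]
[[ 0.6473  0.047 ]
 [ 0.6684 -0.1199]
 [ 0.4266 -0.1575]
 [ 0.3981  0.0036]] [ 0.53508287 -0.05668234]
0.16825043588924204 97.20591424046641
0.2446864804145139 8.837076129621554
0.16360305670633762 -79.97964634925565
0.25289637970588424 -170.11750565216516
(520, 480, 3) (520, 375, 3)
```

View pics/c1.png

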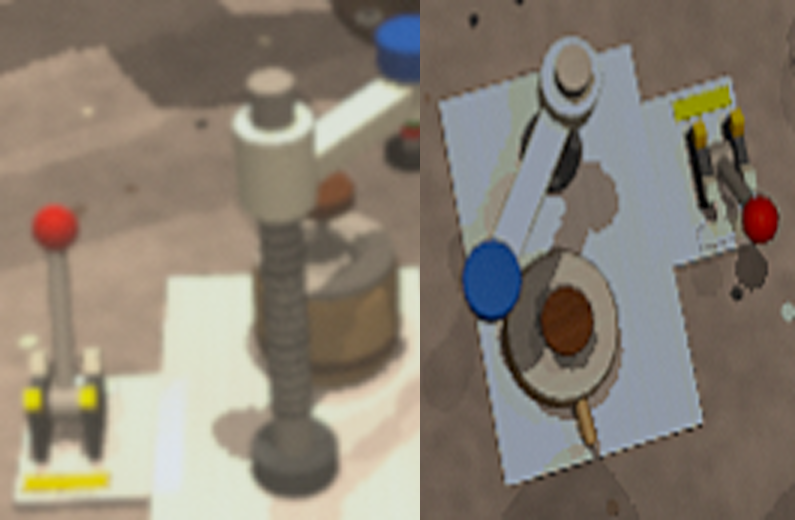

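The crop shows the base yaw is about 9°. The knob is at about (354,299) in the top view and the ball leans towards white. I'll raise the arm and go over the cap, turning the finger line onto the tangent.

```bash
python3 - <<'E'
from h import *
s=cams.grab_frame('scene');t=cams.grab_frame('top')
print(tri((305.3,216.5),s,(354,299.3),t), onz((354,299.3),t,.11),onz((354,299.3),t,.14))
E
python3 -m creep '{"translation":[[0,0,35],[0,0,35],[0,0,35],[12,32,0],[12,32,0],[12,32,0],[12,32,0],[12,32,0]],"spin":[0,0,0,-0.05,-0.05,-0.05,-0.05,-0.05],"gripper":[1,1,1,1,1,1,1,1]}' 15
python3 -m creep '{"translation":[[12,32,0],[12,32,0],[12,32,0],[12,32,0],[12,32,0],[12,32,0],[12,32,0],[12,32,0]],"spin":[-0.05,-0.05,-0.05,-0.05,-0.05,-0.05,-0.05,-0.05],"gripper":[1,1,1,1,1,1,1,1]}'
python3 -m creep '{"translation":[[12,32,0],[12,32,0],[12,32,0],[12,32,0],[12,32,0],[12,32,0],[0,0,0],[0,0,0]],"spin":[-0.05,-0.05,-0.05,-0.05,-0.05,-0.03,0,0],"gripper":[1,1,1,1,1,1,1,1]}'
```

```text
[ 0.48953299 -0.03978181  0.13668244] [ 0.49160222 -0.04421028  0.11      ] [ 0.48964496 -0.0418597   0.14      ]
t: 1.9
eef_pos: [0.3073, -0.4669, 0.3316]
ee_rot: [-3.141, 0.0, -3.019]
force: [0.2, -0.2, -0.0]
width: 0.0874
gripper_force: 0.0
t: 2.7
eef_pos: [0.4032, -0.2108, 0.3319]
ee_rot: [3.141, 0.001, 2.864]
force: [0.8, -0.2, 0.2]
width: 0.0879
gripper_force: 0.0
t: 3.5
eef_pos: [0.4751, -0.0195, 0.3314]
ee_rot: [-3.141, -0.0, 2.588]
force: [-0.3, -0.0, 0.3]
width: 0.0874
gripper_force: 0.0
```

```bash
python3 -m creep '{"translation":[[14,18,0],[14,19,0],[0,0,-30],[0,0,-30],[0,0,0],[0,0,0]],"spin":[0,0,0,0,0,0],"gripper":[1,1,1,1,1,1]}'
python3 - <<'E'
from h import *
w=pic('wrist','w1'); find('wrist','head_cap')
E
```

```text
t: 4.1
eef_pos: [0.5036, 0.0168, 0.2721]
ee_rot: [-3.14, 0.0, 2.586]
force: [-0.0, 0.2, 0.3]
width: 0.0879
gripper_force: 0.0
wrist head_cap pinpoint [0.5033 0.0159 0.2493] 0.88
```

View pics/w1.png

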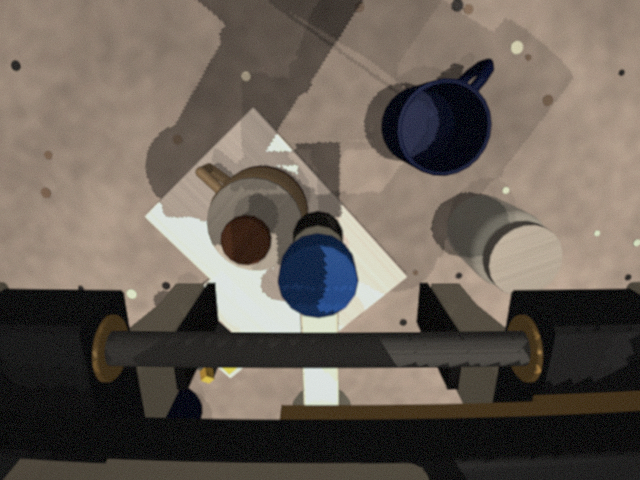

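The wrist view has the cap at (318,275), centred between the fingers, with the knob at (245,240) to its left. I'll go down, grip and swing.

```bash
python3 -m creep '{"translation":[[0,0,-20],[0,0,-20],[0,0,0],[0,0,0],[0,0,0],[0,0,0],[0,0,0],[0,0,0]],"spin":[0,0,0,0,0,0,0,0],"gripper":[1,1,1,0,0,0,0,0]}' 15
python3 -m creep '{"translation":[[0,0,0],[0,0,0],[0,0,0],[0,0,0]],"spin":[0,0,0,0],"gripper":[0,0,0,0]}'
python3 -m creep '{"translation":[[-3,-5.2,0],[-2.8,-5.3,0],[-2.5,-5.5,0],[0,0,0]],"spin":[0.052,0.052,0.052,0],"gripper":[0,0,0,0]}'
```

```text
t: 5.0
eef_pos: [0.5033, 0.0169, 0.232]
ee_rot: [3.141, 0.0, 2.586]
force: [-0.5, 0.1, 0.2]
width: 0.0531
gripper_force: 0.0
t: 5.4
eef_pos: [0.5031, 0.017, 0.2316]
ee_rot: [3.141, 0.0, 2.586]
force: [-0.5, 1.1, 0.4]
width: 0.04
gripper_force: 15.0
t: 5.8
eef_pos: [0.4951, 0.0004, 0.2316]
ee_rot: [3.142, 0.001, 2.743]
force: [2.8, -0.8, -2.1]
width: 0.0398
gripper_force: 15.0
```

Gripped and swinging smoothly, so I'll finish the arc and then check.

```bash
python3 -m creep '{"translation":[[-2.2,-5.6,0],[-1.9,-5.7,0],[-1.6,-5.8,0],[-1.3,-5.9,0],[-1,-5.9,0],[-0.7,-6,0],[-0.4,-6,0],[0,0,0]],"spin":[0.052,0.052,0.052,0.052,0.052,0.052,0.052,0],"gripper":[0,0,0,0,0,0,0,0]}'
python3 -m creep '{"translation":[[0,0,0],[0,0,0]],"spin":[0,0],"gripper":[0,0]}'
python3 - <<'E'
from h import *
s=cams.grab_frame('scene');t=cams.grab_frame('top');w=cams.grab_frame('wrist')
for c in('scene','top','wrist'):
  for l in('press_pot','head_cap','foot_pad'): find(c,l)
A=cv2.resize(s['img'][165:295,260:370],None,fx=4,fy=4,interpolation=2)
B=w['img'][80:460:1,150:500]
B=cv2.resize(B,(350,520))
cv2.imwrite('pics/c2.png',np.hstack([A,B])[:,:,::-1])
E
```

```text
t: 6.6
eef_pos: [0.4872, -0.0401, 0.2316]
ee_rot: [3.141, 0.002, 3.106]
force: [6.5, -1.1, -4.8]
width: 0.0398
gripper_force: 15.0
t: 6.8
eef_pos: [0.4872, -0.0399, 0.2316]
ee_rot: [3.142, 0.002, 3.105]
force: [7.8, -2.2, -4.7]
width: 0.0398
gripper_force: 15.0
scene press_pot pinpoint [ 0.489  -0.0399  0.0117] 0.58
scene head_cap pinpoint [ 0.4864 -0.0382  0.2511] 0.72
scene foot_pad pinpoint [ 0.4888 -0.0367  0.1714] 0.42
wrist press_pot pinpoint [ 0.4859 -0.0406  0.0094] 0.73
wrist head_cap pinpoint [ 0.4866 -0.0352  0.2509] 0.75
wrist foot_pad pinpoint [ 0.4874 -0.0381  0.1699] 0.82
```

View pics/c2.png

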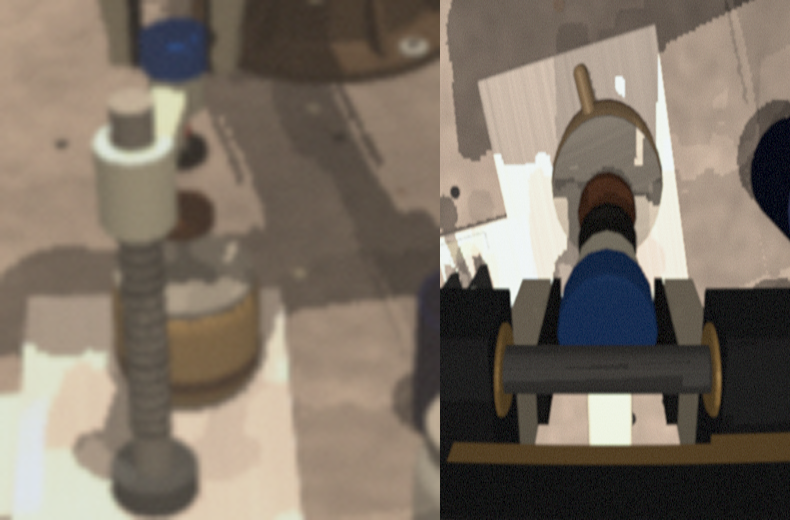

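The foot now stands over the knob: pad at about (607,230) over the knob at (607,200) in the right-hand crop, and all in line in the scene view. I'll release, rise, shut the fingers and hover above the cap.

```bash
python3 -m creep '{"translation":[[0,0,0],[0,0,0],[0,0,0],[0,0,0],[0,0,10],[0,0,20],[0,0,0],[0,0,0]],"spin":[0,0,0,0,0,0,0,0],"gripper":[0.8,0.8,0.8,0.8,0.8,0.8,0,0]}'
python3 -m creep '{"translation":[[0,0,0],[0,0,0],[0,0,0],[0,0,0],[0,0,0],[0,0,0],[0,0,-2],[0,0,0]],"spin":[0,0,0,0,0,0,0,0],"gripper":[0,0,0,0,0,0,0,0]}'
python3 - <<'E'
from h import *
for c in('scene','top','wrist'):
  cams.grab_frame(c)
  for l in('head_cap','press_pot'): find(c,l)
s=get_state();print(s['eef_pos'],s['force'],s['width'])
E
```

```text
t: 8.2
eef_pos: [0.4859, -0.0399, 0.2624]
ee_rot: [3.141, 0.001, 3.106]
force: [0.3, -0.0, -0.4]
width: 0.0592
gripper_force: 0.0
t: 9.0
eef_pos: [0.4855, -0.04, 0.2592]
ee_rot: [-3.142, -0.0, 3.106]
force: [0.1, 0.3, 0.9]
width: 0.0013
gripper_force: 0.0
scene head_cap pinpoint [ 0.4853 -0.0364  0.2495] 0.6
scene press_pot pinpoint [ 0.4924 -0.0408  0.0116] 0.85
wrist head_cap pinpoint [ 0.4857 -0.0394  0.251 ] 0.6
wrist press_pot pinpoint [ 0.4847 -0.0396  0.0097] 0.75
[ 0.48568959 -0.04002895  0.25960294] [1.57015915 0.04454843 0.06561915] 0.00037270386637532624
```

```bash
for i in 1; do python3 -m creep '{"translation":[[0,0,-2],[0,0,-2],[0,0,-2],[0,0,-2],[0,0,-1],[0,0,-1],[0,0,-1],[0,0,0]],"spin":[0,0,0,0,0,0,0,0],"gripper":[0,0,0,0,0,0,0,0]}' | grep -E "pos|force:"; done
python3 -m creep '{"translation":[[0,0,-1],[0,0,-1],[0,0,-1],[0,0,-1],[0,0,0]],"spin":[0,0,0,0,0],"gripper":[0,0,0,0,0]}' | grep -E "pos|force:"
python3 -m creep '{"translation":[[0,0,-1],[0,0,-1],[0,0,-1],[0,0,-1],[0,0,0]],"spin":[0,0,0,0,0],"gripper":[0,0,0,0,0]}' | grep -E "pos|force:"
```

```text
eef_pos: [0.4857, -0.04, 0.2485]
force: [-0.6, 0.5, 0.2]
gripper_force: 0.1
eef_pos: [0.4857, -0.04, 0.2444]
force: [-0.2, 0.7, 0.1]
gripper_force: 0.0
eef_pos: [0.4857, -0.04, 0.2404]
force: [-0.1, 0.3, 0.4]
gripper_force: 0.1
```

Run:
```python
from h import *
s=cams.grab_frame('scene');w=cams.grab_frame('wrist')
for c in('scene','wrist'):
  for l in('head_cap','foot_pad'): find(c,l)
A=cv2.resize(s['img'][165:255,280:360],None,fx=5,fy=5,interpolation=2)
B=cv2.resize(w['img'][80:460:1,150:500],(390,450))
cv2.imwrite('pics/c3.png',np.hstack([A,B])[:,:,::-1])
```

```text
scene head_cap pinpoint [ 0.4855 -0.0374  0.2402] 0.67
scene foot_pad pinpoint [ 0.4877 -0.0374  0.1614] 0.52
wrist head_cap pinpoint [ 0.4872 -0.0433  0.2392] 0.9
```

View pics/c3.png

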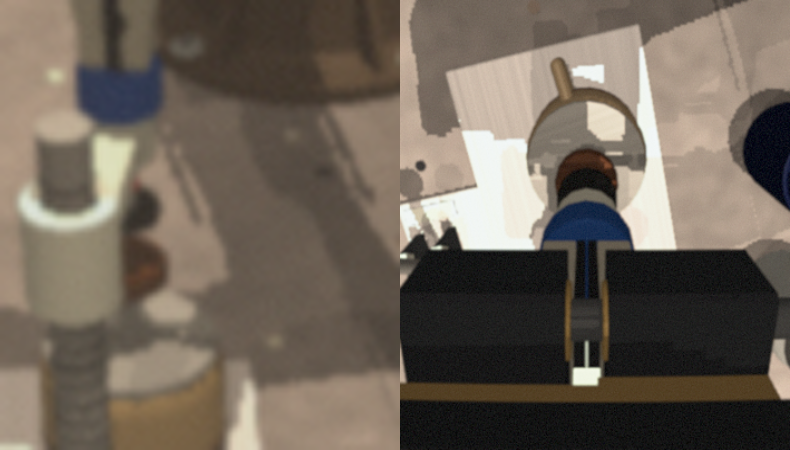

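The fingertips sit on the cap and it has followed them down to 0.240. The gap between pad and knob is still visible at (130,220) in the left crop. The force only shows in motion, so I'll read it without rest rows.

```bash
f(){ grep -E "pos|^force:" | tr '\n' ' '; echo; }
python3 -m creep '{"translation":[[0,0,-1],[0,0,-1],[0,0,-1],[0,0,-1]],"spin":[0,0,0,0],"gripper":[0,0,0,0]}' | f
python3 -m creep '{"translation":[[0,0,-1],[0,0,-1]],"spin":[0,0],"gripper":[0,0]}' | f
python3 -m creep '{"translation":[[0,0,-1],[0,0,-1]],"spin":[0,0],"gripper":[0,0]}' | f
python3 -m creep '{"translation":[[0,0,-1],[0,0,-1]],"spin":[0,0],"gripper":[0,0]}' | f
python3 -m creep '{"translation":[[0,0,-1],[0,0,-1]],"spin":[0,0],"gripper":[0,0]}' | f
```

```text
eef_pos: [0.4857, -0.04, 0.2366] force: [-1.2, 0.2, 2.4] 
eef_pos: [0.4857, -0.04, 0.2345] force: [-0.8, 0.9, 2.6] 
eef_pos: [0.4857, -0.04, 0.2325] force: [-0.4, 0.8, 2.1] 
eef_pos: [0.4857, -0.04, 0.2305] force: [0.2, 0.6, 3.5] 
eef_pos: [0.4857, -0.04, 0.2285] force: [-0.2, -0.3, 2.5]
```

```bash
f(){ grep -E "pos|^force:" | tr '\n' ' '; echo; }
python3 -m creep '{"translation":[[0,0,-1],[0,0,-1]],"spin":[0,0],"gripper":[0,0]}' | f
python3 -m creep '{"translation":[[0,0,-1]],"spin":[0],"gripper":[0]}' | f
python3 -m creep '{"translation":[[0,0,-1]],"spin":[0],"gripper":[0]}' | f
python3 -m creep '{"translation":[[0,0,-1]],"spin":[0],"gripper":[0]}' | f
python3 -m creep '{"translation":[[0,0,-1]],"spin":[0],"gripper":[0]}' | f
python3 - <<'E'
from h import *
s=cams.grab_frame('scene')
cv2.imwrite('pics/c4.png',cv2.resize(s['img'][165:255,280:360],None,fx=6,fy=6,interpolation=2)[:,:,::-1])
E
```

```text
eef_pos: [0.4857, -0.04, 0.2265] force: [-0.6, -0.7, 1.9] 
eef_pos: [0.4857, -0.04, 0.2255] force: [-1.0, 0.3, 2.3] 
eef_pos: [0.4857, -0.04, 0.2245] force: [-0.3, 0.5, 2.2] 
eef_pos: [0.4857, -0.04, 0.2235] force: [-0.3, 0.3, 2.4] 
eef_pos: [0.4857, -0.04, 0.2225] force: [-0.3, -0.1, 1.7]
```

View pics/c4.png

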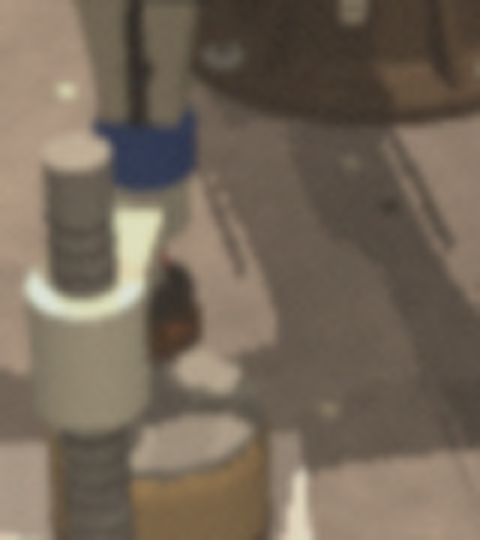

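The pad at (178,290) is now almost on the knob at (178,330). I'll continue in single 1 mm rows.

```bash
f(){ grep -E "pos|^force:" | tr '\n' ' '; echo; }
python3 -m creep '{"translation":[[0,0,-1]],"spin":[0],"gripper":[0]}' | f
python3 -m creep '{"translation":[[0,0,-1]],"spin":[0],"gripper":[0]}' | f
python3 -m creep '{"translation":[[0,0,-1]],"spin":[0],"gripper":[0]}' | f
python3 -m creep '{"translation":[[0,0,-1]],"spin":[0],"gripper":[0]}' | f
```

```text
eef_pos: [0.4857, -0.04, 0.2216] force: [-0.1, 1.1, 2.3] 
eef_pos: [0.4857, -0.04, 0.2205] force: [0.0, 1.1, 1.8] 
eef_pos: [0.4857, -0.0401, 0.2195] force: [-0.1, -0.1, 1.0] 
eef_pos: [0.4857, -0.04, 0.2185] force: [-0.1, 0.0, 3.3]
```

```bash
f(){ grep -E "pos|^force:" | tr '\n' ' '; echo; }
python3 -m creep '{"translation":[[0,0,-1]],"spin":[0],"gripper":[0]}' | f
python3 -m creep '{"translation":[[0,0,-1]],"spin":[0],"gripper":[0]}' | f
python3 -m creep '{"translation":[[0,0,-1]],"spin":[0],"gripper":[0]}' | f
python3 -m creep '{"translation":[[0,0,-1]],"spin":[0],"gripper":[0]}' | f
```

```text
eef_pos: [0.4857, -0.04, 0.2175] force: [-0.9, 0.2, 3.7] 
eef_pos: [0.4857, -0.04, 0.2166] force: [-0.4, -0.1, 3.6] 
eef_pos: [0.4857, -0.04, 0.2157] force: [-1.8, 0.8, 5.2] 
eef_pos: [0.4857, -0.04, 0.2147] force: [-0.4, 1.1, 4.7]
```

```bash
f(){ grep -E "pos|^force:" | tr '\n' ' '; echo; }
python3 -m creep '{"translation":[[0,0,-1]],"spin":[0],"gripper":[0]}' | f
python3 -m creep '{"translation":[[0,0,-1]],"spin":[0],"gripper":[0]}' | f
python3 - <<'E'
from h import *
s=cams.grab_frame('scene');w=cams.grab_frame('wrist');t=cams.grab_frame('top')
for c in('scene','wrist'):
  for l in('head_cap','foot_pad'): find(c,l)
im=s['img'];h=cv2.cvtColor(im,cv2.COLOR_RGB2HSV).astype(int)
m=(h[...,0]>45)&(h[...,0]<85)&(h[...,1]>80);ys,xs=np.nonzero(m[165:260,270:370]);print('green px',list(zip(xs+270,ys+165))[:20])
cv2.imwrite('pics/c5.png',cv2.resize(im[175:245,285:345],None,fx=8,fy=8,interpolation=2)[:,:,::-1])
E
```

```text
eef_pos: [0.4857, -0.04, 0.2137] force: [-1.1, 0.9, 4.6] 
eef_pos: [0.4857, -0.04, 0.2127] force: [-1.1, 1.1, 4.9] 
scene head_cap pinpoint [ 0.4845 -0.0401  0.215 ] 0.84
scene foot_pad pinpoint [0.5053 0.1416 0.0019] 0.74
scene foot_pad pinpoint [ 0.4869 -0.038   0.1366] 0.38
wrist head_cap pinpoint [ 0.4865 -0.0345  0.2118] 0.65
wrist head_cap pinpoint [4.994e-01 1.392e-01 3.000e-04] 0.64
wrist foot_pad pinpoint [ 0.4859 -0.0386  0.1362] 0.71
green px []
```

View pics/c5.png

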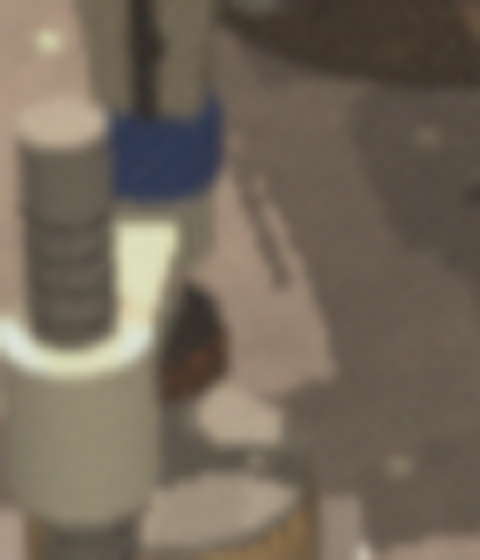

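The pad is on the knob. The cap top is at 0.2127, the networks put the pad underside at about 0.136, and the force is rising. Two more small steps.

```bash
f(){ grep -E "pos|^force:" | tr '\n' ' '; echo; }
g(){ python3 - <<'E'
from h import *
fs=[]
for i in range(3):
    for c in('wrist','scene'):
        cams.grab_frame(c); fs.append(round(get_state()['force'][2],1))
        d=nets.pinpoint(c,'foot_pad'); print(c,[(np.round(x['centre'],4)[2]) for x in d if abs(x['centre'][1]+.04)<.02],end=' ')
print(fs,get_state()['eef_pos'][2],get_state()['t'])
E
}
python3 -m creep '{"translation":[[0,0,-1]],"spin":[0],"gripper":[0]}' | f
g
```

```text
eef_pos: [0.4857, -0.04, 0.2118] force: [-1.6, 1.3, 5.6] 
wrist [np.float64(0.1324)] scene [np.float64(0.1408)] wrist [np.float64(0.1369)] scene [np.float64(0.1355)] wrist [np.float64(0.1346)] scene [np.float64(0.1382)] [np.float64(5.8), np.float64(4.7), np.float64(5.0), np.float64(4.8), np.float64(4.5), np.float64(4.8)] 0.21167070736830146 15.45
```

Contact came at about 0.2187, so the foot is in about 6.5–7 mm, which is mid-band. I'll back off gently, check the head stays put, and read the wrist joint.

```bash
python3 -m creep '{"translation":[[0,0,1],[0,0,5],[0,0,20],[0,0,30],[0,0,35],[0,0,0]],"spin":[0,0,0,0,0,0],"gripper":[0,0,0,0,0,0]}'
python3 - <<'E'
from h import *
for i in range(3):
  for c in('scene','wrist','top'):
    f=cams.grab_frame(c)
    for l in('head_cap','foot_pad','lever_ball'): find(c,l,1)
s=get_state();print(s['q'],s['t'])
E
```

```text
t: 16.05
eef_pos: [0.4878, -0.0401, 0.3073]
ee_rot: [3.141, 0.007, 3.107]
force: [-0.6, -0.2, -0.7]
width: 0.0007
gripper_force: 0.0
scene head_cap pinpoint [ 0.4854 -0.0402  0.2097] 0.76
scene foot_pad pinpoint [ 0.4893 -0.0359  0.1349] 0.61
scene lever_ball pinpoint [ 0.5361 -0.1846  0.1251] 0.74
wrist head_cap pinpoint [ 0.4848 -0.0387  0.2097] 0.97
wrist foot_pad pinpoint [ 0.4847 -0.0399  0.1384] 0.57
wrist lever_ball pinpoint [ 0.5884 -0.182   0.0326] 0.69
scene head_cap pinpoint [ 0.4876 -0.0397  0.2128] 0.72
scene foot_pad pinpoint [ 0.5875 -0.1798  0.0317] 0.53
scene lever_ball pinpoint [ 0.5345 -0.1856  0.1241] 0.8
wrist head_cap pinpoint [ 0.4848 -0.0385  0.2107] 0.96
wrist foot_pad pinpoint [ 0.4869 -0.0389  0.1362] 0.58
wrist lever_ball pinpoint [ 6.359e-01  1.473e-01 -1.000e-04] 0.63
scene head_cap pinpoint [ 0.4851 -0.0383  0.2139] 0.55
scene foot_pad pinpoint [ 0.4864 -0.0353  0.1374] 0.38
scene lever_ball pinpoint [ 0.5336 -0.1846  0.1239] 0.72
wrist head_cap pinpoint [ 0.4865 -0.0405  0.2082] 0.77
wrist foot_pad pinpoint [ 0.4857 -0.0406  0.1342] 0.71
wrist lever_ball pinpoint [ 0.5357 -0.1923  0.1277] 0.58
[ 3.22258305e-01  2.72841158e-04 -2.61148277e-01 -2.69119717e-06
 -1.30942050e+00 -1.92827036e+00] 17.85
```

```bash
python3 -m creep '{"translation":[[-2,-20,0],[-2,-20,0],[-3,-20,0],[-3,-20,0],[-3,-20,0],[-3,-20,0],[-3,-20,0],[-3,-20,0]],"spin":[0.135,0.135,0.135,0.135,0.135,0.135,0.135,0.135],"gripper":[0,0,0,0,0,0,0,0]}'
python3 -m creep '{"translation":[[0,0,-20],[0,0,-30],[0,0,-30],[0,0,-30],[0,0,-20],[0,0,-20],[0,0,0],[0,0,0]],"spin":[0.135,0.135,0.135,0.135,0.135,0,0,0],"gripper":[0,0,0,0,0,0,0,0]}'
python3 - <<'E'
from h import *
s=get_state();print(s['q'])
E
```

```text
t: 18.65
eef_pos: [0.4635, -0.2008, 0.3026]
ee_rot: [-3.141, 0.0, -2.091]
force: [0.8, 0.2, -0.2]
width: 0.0004
gripper_force: 0.0
t: 19.45
eef_pos: [0.4639, -0.2002, 0.1529]
ee_rot: [3.141, -0.0, -1.422]
force: [0.1, -0.5, 0.8]
width: 0.0005
gripper_force: 0.0
[-1.76659556e-02  1.43252742e-01 -4.60829531e-01  4.56178576e-04
 -9.67176097e-01  1.66138404e-01]
```

```bash
f(){ grep -E "pos|^force:" | tr '\n' ' '; echo; }
python3 -m creep '{"translation":[[0,1,-20],[0,1,-20],[10,1.6,0],[10,1.6,0],[8,1.2,0],[6,1,0],[6,1,0],[6,1,0]],"spin":[0,0,0,0,0,0,0,0],"gripper":[0,0,0,0,0,0,0,0]}'|f
python3 -m creep '{"translation":[[6,1,0],[6,1,0],[6,1,0],[6,1,0],[6,1,0]],"spin":[0,0,0,0,0],"gripper":[0,0,0,0,0]}'|f
python3 -m creep '{"translation":[[6,1,0],[6,1,0],[6,1,0],[6,1,0],[6,1,0],[0,0,0]],"spin":[0,0,0,0,0,0],"gripper":[0,0,0,0,0,0]}'|f
python3 - <<'E'
from h import *
for c in('scene','top'):
  f=cams.grab_frame(c); find(c,'lever_ball',1)
E
```

```text
eef_pos: [0.5099, -0.1906, 0.1128] force: [-2.9, -0.0, 2.7] 
eef_pos: [0.5404, -0.1855, 0.1126] force: [-1.3, -0.7, 1.9] 
eef_pos: [0.5706, -0.1805, 0.1124] force: [-0.3, 0.2, 0.2] 
scene lever_ball pinpoint [ 0.6027 -0.1729  0.1331] 0.81
```

```bash
f(){ grep -E "pos|^force:" | tr '\n' ' '; echo; }
python3 -m creep '{"translation":[[5,0.8,0],[5,0.8,0],[0,0,0],[0,0,0]],"spin":[0,0,0,0],"gripper":[0,0,0,0]}'|f
python3 - <<'E'
from h import *
for c in('scene','top'):
  f=pic(c,c+'9'); find(c,'lever_ball',1)
E
```

```text
eef_pos: [0.5798, -0.179, 0.1124] force: [0.0, -0.1, 0.0] 
scene lever_ball pinpoint [ 0.635  -0.1685  0.1219] 0.73
top lever_ball pinpoint [ 0.5876 -0.1857  0.0353] 0.56
```

The lever has fallen home: ball at x 0.635, as predicted. I'll retreat and check the final scene.

```bash
python3 -m creep '{"translation":[[-20,-3,0],[-30,-5,0],[-30,-5,0],[-20,-3,30],[0,-20,40],[0,-30,40],[0,-30,40],[0,0,0]],"spin":[0,0,0,0,0,0,0,0],"gripper":[0,0,0,0,0,0,0,0]}'
python3 - <<'E'
from h import *
for c in('scene','top'):
  f=pic(c,c+'10')
  for l in('head_cap','foot_pad','press_pot','lever_ball','mug_a','sugar_jar'): find(c,l)
  I=f['img'][165:310,150:430] if c=='scene' else f['img'][205:350,240:480]
  globals()[c]=cv2.resize(I,(780,290) if c=='scene' else (780,300),interpolation=2)
cv2.imwrite('pics/c6.png',np.vstack([scene,top])[:,:,::-1])
E
```

```text
t: 22.95
eef_pos: [0.4819, -0.2787, 0.2689]
ee_rot: [-3.133, -0.005, -1.423]
force: [0.1, -0.2, 0.4]
width: 0.0005
gripper_force: 0.0
scene head_cap pinpoint [ 0.4878 -0.0394  0.2107] 0.97
scene foot_pad pinpoint [ 0.4893 -0.0333  0.1367] 0.51
scene press_pot pinpoint [ 0.4895 -0.0383  0.0127] 0.97
scene lever_ball pinpoint [ 0.6334 -0.1684  0.12  ] 0.55
scene mug_a pinpoint [ 0.6456 -0.2991  0.0041] 0.9
scene mug_a pinpoint [ 5.014e-01  1.438e-01 -5.000e-04] 0.75
scene sugar_jar pinpoint [ 0.6344  0.1488 -0.0028] 0.84
top head_cap pinpoint [ 0.4899 -0.0379  0.2083] 0.75
top head_cap pinpoint [ 0.4894 -0.0418  0.0075] 0.55
top press_pot pinpoint [ 0.4895 -0.0387  0.0066] 0.57
top mug_a pinpoint [ 0.4989  0.1457 -0.0035] 0.94
top sugar_jar pinpoint [0.6335 0.1481 0.0011] 0.77
```

View pics/c6.png

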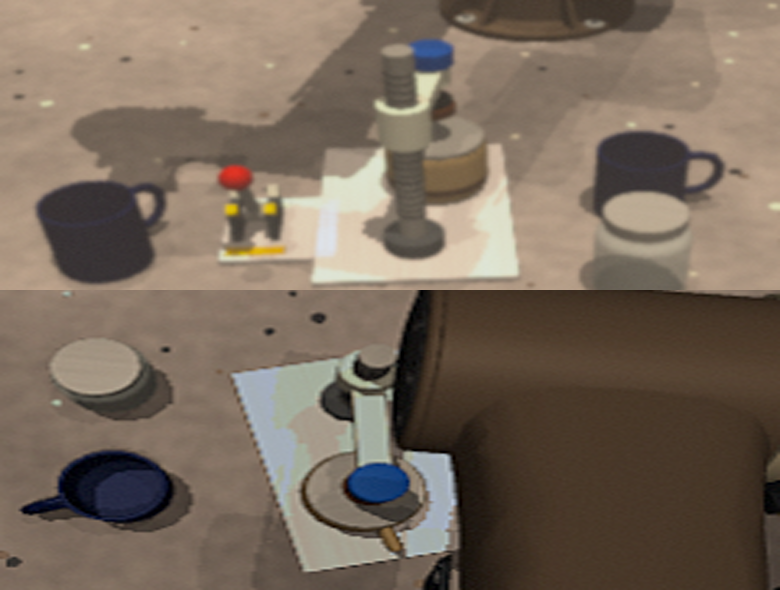

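The cap is over the pot at (378,482). The lever leans to the yellow side with its ball at (235,177), and the press, mugs and jar are where they were. The robot is clear, so I'm handing in.

```bash
python3 -c "
from station import arm; print(arm.job_done())"
```

```text
the job is handed in; nothing more can be done
None
```

The gauge foot is resting on the plunger knob, the lever is locked in the yellow notch, and the press, mugs and jar have not moved; the foot is pressed in about 6–7 mm (green is 3–9 mm), worked out from force and height because no camera could see the band.

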